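Tighten the desk lamp's loose clamp screw with the slotted key and hang the key up

ROBOT

A 6-joint arm with a two-finger parallel gripper is mounted at the origin on the work surface. World frame = base frame: x ahead of the robot, y to its left, z up, the work surface at z = 0. Lengths are in m, angles in rad, forces in N, time in s.
With the tool pointing down it reaches from about 0.25 to 0.775 m from the base axis. Payload 4 kg.
Tool frame: the origin (TCP) lies midway between the tips of the shut fingers; the grasp point (between the pads) lies 19 mm behind it; z points along the fingers, y is the direction in which the jaws open and shut (so a half turn about z gives the same grasp; the last joint's range is limited). The gripper opens to 94 mm and grips with 3 to 60 N. Pads are 16 mm wide; open, the fingers measure 119 mm over their backs; the gripper's body (75 mm by 177 mm) begins 78 mm behind the grasp point.
Start: joints at [-1.228, 0.087, 1.371, -0, 1.684, -0.103], TCP at [0.237, -0.496, 0.206] pointing down, gripper open.
Joint ranges: [-3.1, 3.1], [-0.76, 2.03], [0.27, 2.55], [-1.08, 4.22], [0.17, 2.65], [-2.57, 2.57]. Speed limits (rad/s): [2.79, 2.79, 3.14, 3.14, 3.14, 3.14].

INTERFACE

Orientations are given as [roll, pitch, yaw] about the fixed x, y, z axes, in that order (R = Rz(yaw) Ry(pitch) Rx(roll)).
In Python, from bench import robot, cams gives the robot as it stands.
- The arm moves only by the tool step_arm, never from a script. Its argument "plan" is a list that holds one entry, the list of rows, each a list of 5 numbers: the shift along the world's x, y, z in mm, then the turn about the world's z in rad, then the opening in per cent of the stroke, from 0 (shut) to 100 (fully open). In form: [[[tx, ty, tz, turn, fingers], ...]]. A call has 1 to 8 rows; each row is the pose to reach, as a shift and turn from the pose commanded when the call began; what a row does not reach only later rows make up. A row lasts 1/12 s, in which the tool goes at most 41.7 mm and 7.16 degrees, less where a joint would pass 70% of its speed; a pose out of reach is approached as far as the arm can. A call with a gripper value outside its range is refused whole. The fingers move at their own pace and stop on an object; the grip force is fixed at half the most. Time passes only in rows, so rows that repeat a pose let the fingers close. It gives the time, the measured TCP pose, the force and the opening at its end, in the units of the state.
- robot.get_obs(): the state, without advancing time (a new reading comes with each control period).
- cams.snapshot(name): name is "scene" or "side" or "wrist"; returns a dict with "frame" (480x640x3 uint8, red, green, blue), "camera_matrix" (3x3 intrinsics, pixels), "origin" and "attitude" of the camera in the world; the wrist camera has in their place "T_tool_cam" (4x4, takes a point from camera to tool coordinates, whose origin is the TCP and whose axes are the flange's). Camera axes: x right, y down, z forward; pixel columns grow to the right and rows downward; lengths in m; the calibration is good to about 2 mm. The wrist camera is an equidistant fisheye: a pixel r from the principal point sees the ray r / f radians off the axis. A picture is of the moment at which its call begins: read the wrist's pose just before it. There is no depth.
- robot.close_job(): hands the job in, once; it reports no verdict.
The state is a dict: "time": time; "joint_positions": joint angles; "qvel": joint speeds; "joint_torque": joint torques, N m; "tool_pos": TCP position; "ee_rot": TCP orientation; "wrist_force": force on the tool from outside, world axes, zero at the start; "wrist_torque": the same for the moment, N m; "width": finger opening in m.
Only numpy, scipy, OpenCV 4.12 (cv2) and the standard library are available. Lean on these libraries where they do the work, as an engineer would, in place of code of your own. Each camera call takes 0.05 s, during which the arm holds its last target. There are 200 camera calls.

TASK

The desk lamp wobbles: take the slotted key out of the cartridge holder and, with its blade in the slot of the lamp foot's big clamp screw, turn the screw clockwise (seen from above) until it is fully home against its stop, without forcing it or touching the screw with the gripper. Then hang the key by its eye on the hook of the stand and let go. Leave the cartridges, console and jar where they are.

Things in the scene. Friction and masses are not known exactly. Their poses are not given: they have to be found in the camera images.
- key_grip (a point): middle of the flat black handle of the slotted key, pinched best across its thickness (this point's y). The key, 150 mm tall, 0.11-0.22 kg, starts upright, blade down, in one slot of the holder. On the key's centre line, 118 mm above the blade's lower edge; z up the key, x along the blade's width towards the eye. Grip block 36 (x) x 14 (y) mm, 85 to 150 mm above the blade's edge
- key_eye (a point): middle of the key's eye: a window along y between the grip block and a closed loop of 12 mm round bar at its side. 36 mm wide (x), its middle 36 mm from the key's centre line towards +x and 115.5 mm above the blade's edge; open from 93 mm above the blade's edge to a roof-shaped top, 137 mm at mid-width, 128 mm at the sides. Loop's outside at x = 66 mm. Once freed, the hung key sways a little
- key_tip (a point): middle of the lower edge of the key's steel blade; axes as key_grip. The blade is 48 mm wide (x), 6 mm thick (y) and 45 mm long (z); above it is a shank 18 x 12 mm up to 85 mm
- screw_slot (a point): middle of the floor of the slot in the clamp screw's head, on its vertical axis, 40 mm above the desk; turns with the screw. The steel head is a disc of 64 mm diameter, its top 12 mm above this point. The slot is a blind groove 56 mm long (this point's x), 10 mm wide (y), 12 mm deep, closed at both ends by the rim
- screw (a joint): turn of the clamp screw, rad: grows clockwise seen from above; the hard stop (fully home) is at 6.28, where the slot lies along the length of the lamp's foot. It starts between 2.1 and 2.9 (over half a turn to go), drags with about 0.15 N m and stays where it is left; it does not rise or sink. The stop is hard: 0.4 N m there is tight enough, over 2 N m is forcing it
- lamp: stainless steel desk lamp, fixed. Origin on the desk under the screw's axis. Its foot is a slab 270 x 110 x 30 mm from 60 mm on the -x side of the origin to 210 mm on the +x side; the 16 mm post with the shade (0.36 m tall in all) stands 170 mm towards +x; a small toggle switch 115 mm towards +x, 30 mm towards +y, 58 mm high
- holder: grey hard plastic cartridge holder, fixed, 90 (x) x 150 (y) x 44 mm tall; origin at the centre of its underside. Three slots 51 mm long (x), 8 mm wide and 32 mm deep at y = -45, 0 and +45 mm; the key stands in one, the two cartridges in the others
- hook_arm (a point): middle of the level arm of the hook, on the rod's centre line, 200 mm above the desk. Rod 10 mm thick; from here the arm runs 40 mm along -x to its upturned end (top 19 mm above the centre line, 46 mm out) and along +x to its upright post at 75 mm, which does not rise above the arm. Fixed wooden base 100 x 110 x 14 mm under the post, from 5 to 105 mm +x
- cartridge1_mid (a point): middle of a game cartridge, 48 x 6 x 68 mm, standing in the holder; leave alone
- cartridge2_mid (a point): middle of the other game cartridge, the same size; leave alone
- console_mid (a point): middle of the teal handheld console lying flat, 80 x 190 x 16 mm; leave alone
- jar_mid (a point): middle of the closed glass jar, 90 mm diameter, 117 mm tall; leave alone
There are look-alikes about, which are no part of the job. Of the things shaped like the part that bears hook_arm, the wooden one is meant.

How it is judged:
On the way, in this order (a step that is already met when the one before it is completed fails the run):
1. the key's blade is down in the screw's slot (horizontal distance between key_tip and screw_slot below 0.008 m and z of key_tip in the frame of screw_slot below 0.006 m and value of joint screw below 6 rad), for 0.1 s.
2. the screw is turned fully home with the blade in its slot (value of joint screw above 6.21 rad and horizontal distance between key_tip and screw_slot below 0.01 m and z of key_tip in the frame of screw_slot below 0.009 m), for 0.1 s.
At the end, for the whole second after the job is handed in: The screw is home (within 0.08 rad of its stop); the key hangs by its eye on the hook's arm, which carries it (middle of the eye within 60 mm of the middle of the arm), blade down (tilt under 0.9 rad) and 30 mm or more above the desk, throughout that second; it may still sway (value of joint screw above 6.2 rad and distance between key_eye and hook_arm below 0.06 m and height (world z) of key_tip above 0.03 m and angle between key_grip's own z axis and vertical below 0.9 rad and contact force between key and stand above 0.3 N); the robot touches nothing.
It fails at once if the gripper or arm touches the screw (contact force between any of the fingers, the arm and screw above 1 N).
It fails at once if the screw is forced: more than 90 N between key and screw (about 2 N m) (contact force between key and screw above 90 N).
It fails at once if a cartridge, the console or the jar is moved by more than 30 mm (distance of any of cartridge1_mid, cartridge2_mid, console_mid, jar_mid from where it was at the start of the episode above 0.03 m).
It also fails if it takes over 72 s, if anything falls off the work surface, if the arm or the gripper's body presses on something with over 40 N, if the wrist force passes 120 N, or if a joint passes its speed limit or range.

## Working session

There is one attempt and no reset: what is moved stays moved. The work goes in short steps, Python scripts to look and compute and a tool call to move; the robot and the scene stay as the last step left them, time stands still between calls to the robot, and variables do not carry over. Pictures are saved under pics/ and viewed, about 8 in all and at most 12, crops included, and the job is handed in when it is done.

Besides the shell and the picture viewer there is one more tool, called after "Call:" in YAML: its name, and indented under it one key for each argument. step_arm: Moves the arm, as the interface text tells. Its arguments: {"type":"object","properties":{"plan":{"type":"array"}},"required":["plan"]}

```bash
ls; mkdir -p pics; cat > h.py <<'E'
import numpy as np, cv2, json
from bench import robot, cams
from scipy.spatial.transform import Rotation as Rn
def snap(n,tag):
    o=robot.get_obs(); s=cams.snapshot(n)
    cv2.imwrite(f'pics/{tag}.png',s['frame'][:,:,::-1])
    d={k:np.array(v).tolist() for k,v in s.items() if k!='frame'}
    d['tool_pos']=list(o['tool_pos']); d['ee_rot']=np.array(o['ee_rot']).tolist()
    json.dump(d,open(f'pics/{tag}.json','w')); return s
def ray(tag,u,v):
    d=json.load(open(f'pics/{tag}.json')); K=np.array(d['camera_matrix'])
    if 'T_tool_cam' in d:
        p=np.array([(u-K[0,2])/K[0,0],(v-K[1,2])/K[1,1]]); th=np.linalg.norm(p)
        r=np.r_[p/max(th,1e-9)*np.sin(th),np.cos(th)]
        T=np.array(d['T_tool_cam']); R=Rn.from_euler('xyz',d['ee_rot']).as_matrix()
        return R@T[:3,3]+np.array(d['tool_pos']), R@T[:3,:3]@r
    A=np.array(d['attitude']); 
    if A.shape!=(3,3): A=Rn.from_euler('xyz',A).as_matrix() if A.size==3 else None
    return np.array(d['origin']), A@np.array([(u-K[0,2])/K[0,0],(v-K[1,2])/K[1,1],1.])
def plane(tag,u,v,z):
    o,r=ray(tag,u,v); return o+r*(z-o[2])/r[2]
def proj(tag,P):
    d=json.load(open(f'pics/{tag}.json')); K=np.array(d['camera_matrix']); P=np.array(P,float)
    if 'T_tool_cam' in d:
        T=np.array(d['T_tool_cam']); R=Rn.from_euler('xyz',d['ee_rot']).as_matrix()
        q=T[:3,:3].T@(R.T@(P-d['tool_pos'])-T[:3,3]); th=np.arctan2(np.hypot(*q[:2]),q[2]); f=q[:2]/np.hypot(*q[:2])*th
        return np.array([K[0,0]*f[0]+K[0,2],K[1,1]*f[1]+K[1,2]])
    A=np.array(d['attitude']); A=A if A.shape==(3,3) else Rn.from_euler('xyz',A).as_matrix()
    q=A.T@(P-d['origin']); return np.array([K[0,0]*q[0]/q[2]+K[0,2],K[1,1]*q[1]/q[2]+K[1,2]])
def tri(*a):
    M=np.zeros((3,3));b=np.zeros(3)
    for t,u,v in a:
        o,r=ray(t,u,v); r=r/np.linalg.norm(r); Q=np.eye(3)-np.outer(r,r); M+=Q;b+=Q@o
    return np.linalg.solve(M,b)
E
python3 - <<'E'
from h import *
for n in ['scene','side','wrist']:
    snap(n,n+'0'); print(open(f'pics/{n}0.json').read())
print(robot.get_obs())
E
```

```text
pics
{"camera_matrix": [[479.1811113538621, 0.0, 323.20583540954266], [0.0, 479.1811113538621, 238.86647962213928], [0.0, 0.0, 1.0]], "origin": [1.1660817795819873, -0.256360861143347, 1.273050462246182], "attitude": [-2.5059134836580137, -0.005158079282906458, 1.0011012246705924], "tool_pos": [0.23695549300532412, -0.4957337539486612, 0.20432945017605508], "ee_rot": [-3.1394398918123323, -0.00017891252519808276, 0.4457648058034933]}
{"camera_matrix": [[580.8631390689832, 0.0, 322.66718153685264], [0.0, 580.8631390689832, 245.89412130223957], [0.0, 0.0, 1.0]], "origin": [0.2505355048725753, -1.0214245278818015, 1.0902550590678728], "attitude": [-2.228664254146425, -0.006380657154744451, -0.1501427346780111], "tool_pos": [0.2369500672561187, -0.49576065442292117, 0.20433707154379527], "ee_rot": [-3.13947093075409, -0.00018525676452374462, 0.44580708036139893]}
{"camera_matrix": [[371.64829954431775, 0.0, 321.92515450087194], [0.0, 371.64829954431775, 237.26220966158323], [0.0, 0.0, 1.0]], "T_tool_cam": [[0.00016428307547514218, -0.9713562388905551, -0.23762792382097175, 0.067966428194
[... 341 characters left out ...]
509, 0.4457310374418053]}
{'time': 0.15, 'joint_positions': array([-1.22806506e+00,  8.78048170e-02,  1.37187236e+00,  5.69139491e-07,
        1.68362336e+00, -1.03108039e-01]), 'qvel': array([ 0.00171112, -0.0025411 , -0.00484116, -0.00115131,  0.00171335,
        0.00052928]), 'joint_torque': array([ 1.28186322e-03, -3.40644658e+01, -3.02793396e+01,  7.18462165e-02,
        3.05667229e-02, -1.17915738e-04]), 'tool_pos': array([ 0.23701902, -0.49584447,  0.20457998]), 'ee_rot': array([-3.13989389e+00, -1.76347923e-04,  4.45839220e-01]), 'wrist_force': array([ 0.26192291,  0.01896969, -1.21015044]), 'wrist_torque': array([ 0.04461254, -0.02923553, -0.02242864]), 'width': 0.09381358051881684}
```

View pics/scene0.png

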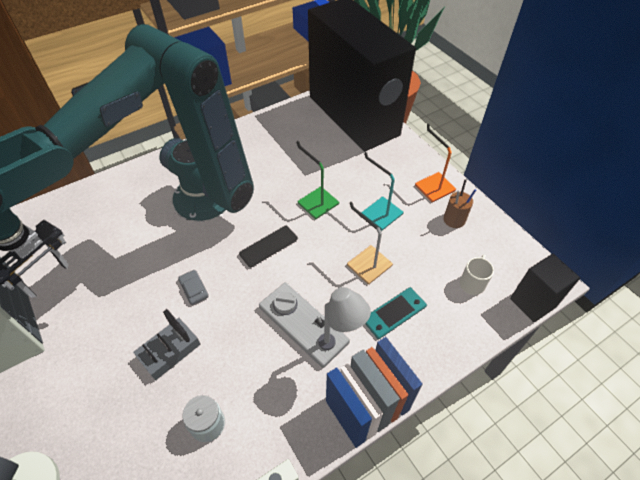

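View pics/side0.png

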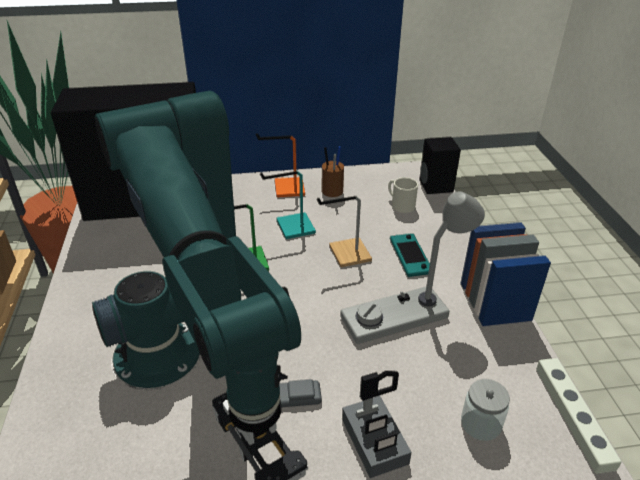

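The scene shows four hook stands, with bases at green (318,203), teal (383,212), orange (436,186) and wood (370,264). The wooden one fits the description. The key stands in the rearmost holder slot (side 375,385). I'll enlarge both views to confirm.

```bash
python3 - <<'E'
import cv2,numpy as np
a=cv2.imread('pics/scene0.png');b=cv2.imread('pics/side0.png')
def c(i,x,y,w,h,W,H): return cv2.resize(i[y:y+h,x:x+w],(W,H),interpolation=cv2.INTER_CUBIC)
# top: scene hook+lamp (250,190,150,150)x? ; holder
r=np.hstack([c(a,250,195,160,120,400,300),c(a,125,295,80,60,400,300)])
s=np.hstack([c(b,310,185,160,120,400,300),c(b,335,360,80,110,218,300)])
s=np.hstack([s,np.zeros((300,182,3),np.uint8)])
cv2.imwrite('pics/comp1.png',np.vstack([r,s]))
E
```

```text
(no output)
```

View pics/comp1.png

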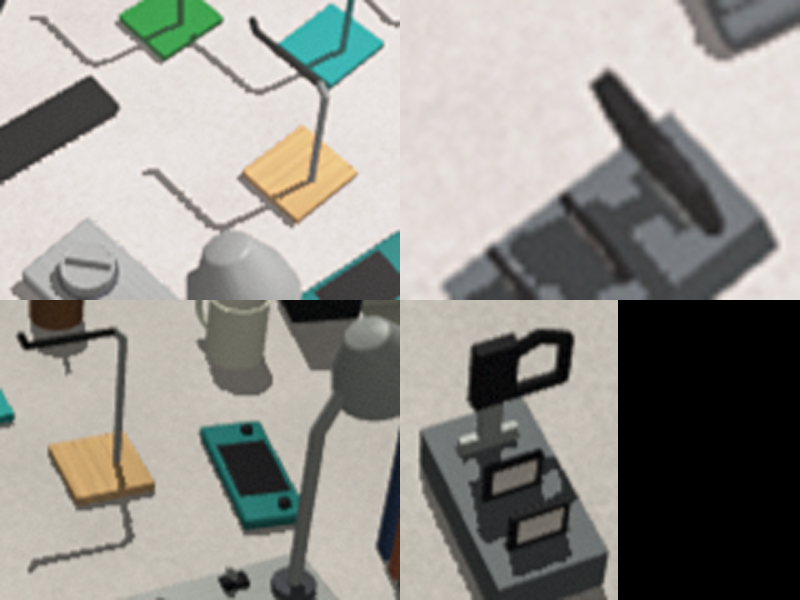

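```bash
python3 - <<'E'
from h import *
np.set_printoptions(precision=4,suppress=True)
print('screw sc',plane('scene0',250+88/2.5,195+268/2.5,.052),'side',plane('side0',310-0+0,0,.052)*0)
print('lamp pix side screw',plane('side0',369.5,314,.052))
# wood base corners top z=.014: scene crop
for n,(u,v) in dict(L=(243,174),T=(302,126),R=(357,173),B=(297,212)).items(): print('base',n,plane('scene0',250+u/2.5,195+v/2.5,.014))
for n,(u,v) in dict(L=(48,450),T=(122,432),R=(154,487),B=(78,497)).items(): print('baseS',n,plane('side0',310+u/2.5,185+(v-300)/2.5,.014))
sc=lambda u,v:('scene0',250+u/2.5,195+v/2.5); sd=lambda u,v:('side0',310+u/2.5,185+(v-300)/2.5)
print('bend',tri(sc(323,90),sd(120,335)),'tip',tri(sc(252,22),sd(22,338)),'low end',tri(sc(262,38),sd(30,345)))
h=lambda u,v:('scene0',125+u/5,295+v/5); k=lambda u,v:('side0',335+u/2.725,360+(v-300)/2.727)
print('slots slot at z.04', plane(*h(510,272),.044))
# key handle ends at top
print('key topL/grip',tri(h(605,75),k(470,342)),'loop',tri(h(715,225),k(572,340)))
for n,(u,v) in dict(L=(421,435),T=(524,400),R=(606,555),B=(497,600)).items(): print('hold',n,plane(*k(u,v),.044))
E
```

```text
screw sc [0.5432 0.0199 0.052 ] side [0. 0. 0.]
lamp pix side screw [0.5335 0.0096 0.052 ]
base L [0.5123 0.2596 0.014 ]
base T [0.492 0.366 0.014]
base R [0.5881 0.3816 0.014 ]
base B [0.5941 0.2841 0.014 ]
baseS L [0.486  0.3564 0.014 ]
baseS T [0.5823 0.3794 0.014 ]
baseS R [0.5982 0.2683 0.014 ]
baseS B [0.5064 0.2627 0.014 ]
bend [0.5607 0.3265 0.1933] tip [0.4462 0.3065 0.2121] low end [0.4581 0.3142 0.1943]
slots slot at z.04 [ 0.5802 -0.1844  0.044 ]
key topL/grip [ 0.6793 -0.2185  0.2178] loop [ 0.7641 -0.2115  0.1973]
hold L [ 0.7304 -0.3071  0.044 ]
hold T [ 0.8261 -0.2867  0.044 ]
hold R [ 0.8265 -0.4289  0.044 ]
hold B [ 0.7313 -0.4516  0.044 ]
```

```bash
python3 - <<'E'
from h import *
np.set_printoptions(precision=4,suppress=True)
h=lambda u,v:('scene0',125+(u-400)/5,295+v/5); k=lambda u,v:('side0',335+(u-400)/2.725,360+(v-300)/2.727)
print('key a',tri(h(605,75),k(470,342)),'loop',tri(h(715,225),k(572,340)))
for n,(u,v) in dict(L=(421,435),T=(524,400),R=(606,555),B=(497,600)).items(): print('hold',n,plane(*k(u,v),.044))
for u,v in [(605,75),(715,230)]: print(plane(*h(u,v),.165))
for u,v in [(470,345),(570,330)]: print(plane(*k(u,v),.162))
print(plane(*k(495,430),.044))
E
```

```text
key a [ 0.4502 -0.2745  0.1624] loop [ 0.5376 -0.2581  0.1274]
hold L [ 0.4161 -0.2611  0.044 ]
hold T [ 0.5046 -0.2397  0.044 ]
hold R [ 0.5328 -0.3856  0.044 ]
hold B [ 0.4452 -0.4094  0.044 ]
[ 0.4552 -0.2769  0.165 ]
[ 0.566  -0.2633  0.165 ]
[ 0.4476 -0.2732  0.162 ]
[ 0.5248 -0.27    0.162 ]
[ 0.4752 -0.2649  0.044 ]
```

Corrected rays put the holder at about (0.474,-0.324) with yaw 0.2, and the key at about (0.465,-0.28). I'll move the wrist camera over the key.

Call:
step_arm:
  plan:
    - [[163,215,96,-0.246,100],[163,215,96,-0.246,100],[163,215,96,-0.246,100],[163,215,96,-0.246,100],[163,215,96,-0.246,100],[163,215,96,-0.246,100],[163,215,96,-0.246,100],[163,215,96,-0.246,100]]

```text
time: 0.82
tool_pos: [0.4039, -0.2769, 0.3048]
ee_rot: [3.139, -0.006, 0.208]
wrist_force: [-0.8, -0.4, 0.1]
width: 0.0942
```

```bash
python3 - <<'E'
from h import *
np.set_printoptions(precision=4,suppress=True)
s=snap('wrist','w1'); print(robot.get_obs()['joint_positions'],robot.get_obs()['tool_pos'],robot.get_obs()['ee_rot'])
print('shade',tri(('scene0',345,308),('side0',463,212)),'post foot',plane('scene0',325,342,.03),plane('side0',428,299,.03))
E
```

```text
[-0.723  -0.0492  1.3174  0.0004  1.87    0.6422] [ 0.4021 -0.2792  0.3033] [ 3.139  -0.0024  0.2057]
shade [0.7597 0.0681 0.3055] post foot [0.7001 0.0556 0.03  ] [0.7066 0.0648 0.03  ]
```

View pics/w1.png

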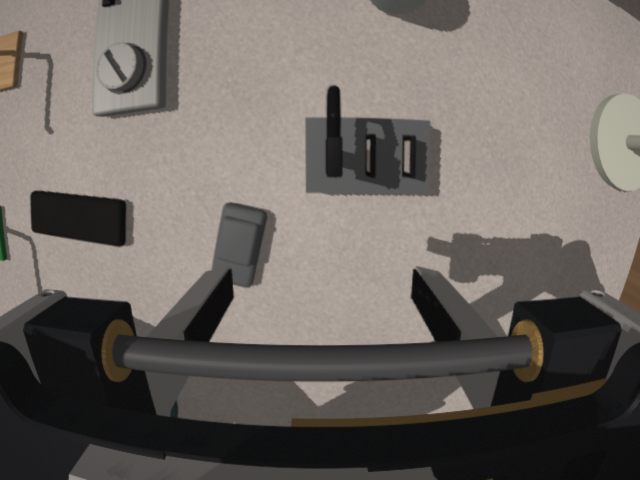

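```bash
python3 - <<'E'
from h import *
np.set_printoptions(precision=4,suppress=True)
im=cv2.imread('pics/w1.png'); g=im.max(2)
for r in range(82,182,4):
    row=g[r,318:352]; print(r,' '.join('%3d'%x for x in row[4:30]))
for n,p in dict(TL=(305,118),TR=(430,121),BR=(438,193),BL=(306,193)).items(): print(n,plane('w1',*p,.044))
for c in [(370,155),(408.5,156)]: print('cart',plane('w1',*c,.08))
for v in (140,150,160,165): print(v,plane('w1',334,v,.162))
print('loop end',plane('w1',334,86,.14))
c=[plane('w1',u,v,.052) for u,v in [(121.5,68)]]; print('screw',c)
E
```

```text
82 167 167 170 173 174 172 170 169 167 165 166 168 169 169 169 168 169 171 172 168 162 160 162 167 169 168
86 169 169 169 169 169 162 143 117  91  74  53  47  42  46  71 106 142 165 170 170 170 170 169 167 164 164
90 173 170 169 165 147 104  52  26  23  23  24  23  21  21  19  17  21  63 134 162 168 167 165 164 164 165
94 168 167 166 158 129  73  29  23  24  24  25  23  21  19  19  17  19  55 119 157 170 172 172 171 170 170
98 171 172 169 155 117  55  25  23  24  25  24  22  23  20  19  17  16  42 110 152 166 167 166 165 164 166
102 176 173 169 156 120  57  25  24  23  24  23  23  24  21  20  17  15  41 108 153 171 173 173 172 167 165
106 172 170 166 151 115  53  24  24  23  25  25  23  22  20  19  17  16  38  99 148 169 171 171 172 170 169
110 174 172 168 152 114  48  24  23  24  26  24  23  23  20  19  18  16  31  93 147 171 173 174 173 170 169
114 174 175 171 157 117  48  23  24  29  35  38  36  29  24  21  18  18  30  89 144 170 171 167 167 170 171
118 104 104 104  99  78  37  24  22  21  23  22  22  21  19  18  16  13  17  48  82 102 104 103 103 104 105
122  93  93  93  86  66  
[... 1264 characters left out ...]
50  51
170  92  92  85  69  36  26  31  32  30  30  29  29  27  28  27  26  25  25  24  29  61  84  90  91  90  90
174  91  91  90  83  60  31  29  29  28  28  27  28  27  26  26  26  27  26  23  33  65  85  90  91  91  90
178  92  91  91  91  90  89  88  87  85  86  85  87  85  81  82  84  87  87  86  89  90  90  91  91  91  91
TL [ 0.5027 -0.236   0.044 ]
TR [ 0.534  -0.3823  0.044 ]
BR [ 0.4508 -0.413   0.044 ]
BL [ 0.4157 -0.2553  0.044 ]
cart [ 0.4755 -0.3152  0.08  ]
cart [ 0.4844 -0.3572  0.08  ]
140 [ 0.4802 -0.2714  0.162 ]
150 [ 0.4717 -0.2732  0.162 ]
160 [ 0.4632 -0.2751  0.162 ]
165 [ 0.459 -0.276  0.162]
loop end [ 0.5304 -0.2615  0.14  ]
screw [array([0.5327, 0.0112, 0.052 ])]
```

The key stands in the +45 slot with its grip at about (0.4665,-0.275), yaw about 0.20 and the eye towards +x. In w1 the screw head is at (121,68) and the slot runs about (107,50)-(131,85). Next comes the descent to the grasp.

Call:
step_arm:
  plan:
    - [[66,6,0,-0.003,100],[66,6,0,-0.003,100],[66,6,-40,-0.003,100],[66,6,-80,-0.003,100],[66,6,-120,-0.003,100],[66,6,-160,-0.003,100],[66,6,-191,-0.003,100],[66,6,-191,-0.003,100]]

```text
time: 1.53
tool_pos: [0.4602, -0.2728, 0.1008]
ee_rot: [-3.129, 0.013, 0.195]
wrist_force: [-0.2, 0.1, -0.8]
width: 0.0939
```

```bash
python3 - <<'E'
from h import *
np.set_printoptions(precision=4,suppress=True)
s=snap('wrist','w2'); o=robot.get_obs();print(o['tool_pos'],o['ee_rot'],o['wrist_force'])
im=cv2.imread('pics/w2.png')
cv2.imwrite('pics/w2c.png',cv2.resize(im[60:360,160:480],(640,600)))
for z in (.162,.03): print(proj('w2',[.4665,-.275,z]))
E
```

```text
[ 0.4624 -0.2742  0.1053] [-3.1337  0.008   0.1952] [-0.46   -0.2679 -0.5637]
[329.32   331.0774]
[328.4221 237.6101]
```

View pics/w2c.png

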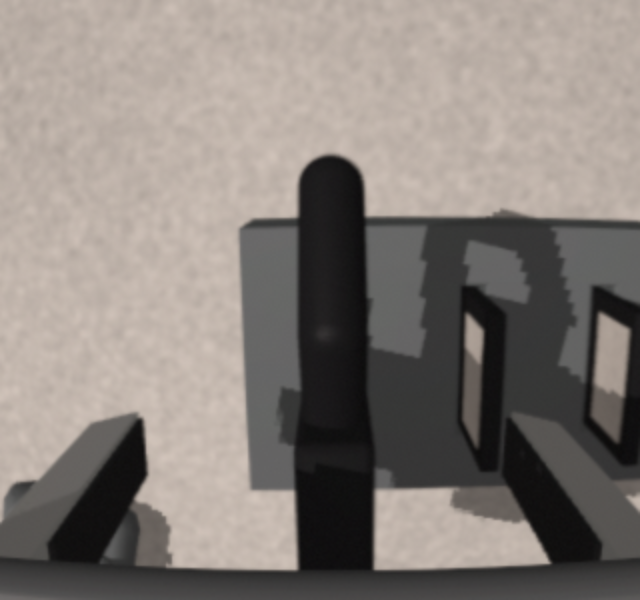

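```bash
python3 - <<'E'
from h import *
np.set_printoptions(precision=4,suppress=True)
for v in (275,279,290): print(v,plane('w2',327.5,v,.162))
print(plane('w2',325.5,138,.14))
E
```

```text
275 [ 0.4873 -0.2701  0.162 ]
279 [ 0.4859 -0.2704  0.162 ]
290 [ 0.482  -0.2712  0.162 ]
[ 0.5314 -0.2605  0.14  ]
```

Call:
step_arm:
  plan:
    - [[0,0,0,0,100],[0,0,0,0,100]]

```text
time: 1.75
tool_pos: [0.4673, -0.277, 0.1135]
ee_rot: [3.138, -0.003, 0.196]
wrist_force: [0.3, -0.1, -0.5]
width: 0.0943
```

Call:
step_arm:
  plan:
    - [[1,0,0,0,10],[1,0,0,0,10],[1,0,0,0,10],[1,0,0,0,10],[1,0,0,0,10],[1,0,0,0,10],[1,0,0,0,10],[1,0,0,0,10]]

```text
time: 2.42
tool_pos: [0.4671, -0.2752, 0.1104]
ee_rot: [-3.142, 0.0, 0.197]
wrist_force: [-0.6, -0.1, -0.4]
width: 0.044
```

Call:
step_arm:
  plan:
    - [[0,0,0,0,10],[0,0,0,0,10],[0,0,0,0,8],[0,0,0,0,5],[0,0,0,0,5],[0,0,0,0,5],[0,0,0,0,5],[0,0,0,0,5]]

```text
time: 3.08
tool_pos: [0.4671, -0.2749, 0.1104]
ee_rot: [-3.141, 0.0, 0.197]
wrist_force: [-0.6, 2.0, 0.8]
width: 0.0135
```

Call:
step_arm:
  plan:
    - [[0,0,8,0,0],[0,0,20,0,0],[0,0,40,0,0],[0,0,65,0,0],[0,0,100,0,0],[0,0,135,0,0],[0,0,160,0,0],[0,0,170,0,0]]

```text
time: 3.75
tool_pos: [0.4684, -0.2764, 0.2871]
ee_rot: [3.134, -0.007, 0.197]
wrist_force: [-1.1, 0.2, -1.6]
width: 0.0137
```

Call:
step_arm:
  plan:
    - [[-2,20,5,0,0],[-4,55,10,0,0],[-6,90,10,0,0],[-8,130,10,0,0],[-8,170,10,0,0],[-8,205,10,0,0],[-8,235,10,0,0],[-8,255,10,0,0]]

```text
time: 4.42
tool_pos: [0.4585, -0.0176, 0.2902]
ee_rot: [-3.141, 0.0, 0.199]
wrist_force: [0.4, -1.1, -2.3]
width: 0.0138
```

Call:
step_arm:
  plan:
    - [[0,0,0,0,0],[0,0,0,0,0],[0,0,0,0,0],[0,0,0,0,0]]

```text
time: 4.75
tool_pos: [0.4591, -0.0214, 0.2901]
ee_rot: [3.141, 0.001, 0.195]
wrist_force: [0.4, 0.1, -1.6]
width: 0.0143
```

```bash
python3 - <<'E'
from h import *
np.set_printoptions(precision=4,suppress=True)
s=snap('wrist','w3'); o=robot.get_obs();print(o['tool_pos'],o['ee_rot'],o['wrist_force'],o['joint_positions'])
E
```

```text
[ 0.4591 -0.0214  0.2902] [3.1413 0.0008 0.1948] [ 0.184  -0.0673 -1.9396] [-0.1697 -0.1154  1.4046 -0.0005  1.8531  1.2062]
```

View pics/w3.png

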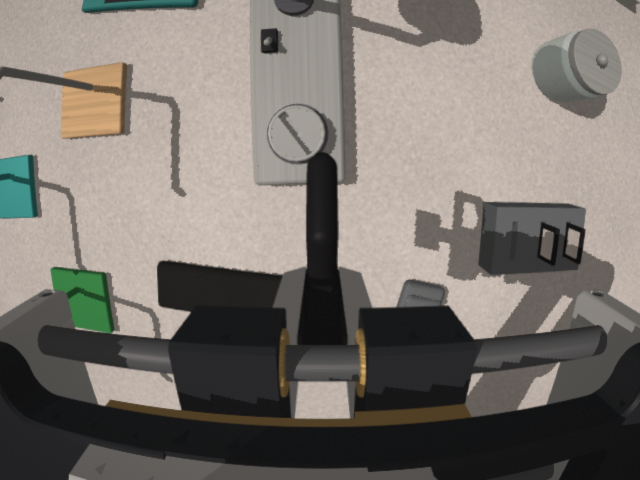

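The screw head is at about (297,133) in w3, with the slot running (280,114)-(315,153). The lamp foot and stand are also in view, so I'll measure them.

```bash
python3 - <<'E'
from h import *
np.set_printoptions(precision=4,suppress=True)
im=cv2.imread('pics/w3.png'); g=cv2.cvtColor(im,cv2.COLOR_BGR2GRAY)
for s in (g[100:168,262:334],):
    c=cv2.HoughCircles(cv2.GaussianBlur(s,(3,3),0),cv2.HOUGH_GRADIENT,1,100,param1=120,param2=12,minRadius=24,maxRadius=34); print(c+[262,100,0])
yy,xx=np.mgrid[0:480,0:640]; m=((xx-297)**2+(yy-132)**2<27**2)
print(np.percentile(g[m],[2,5,10,20,50]))
d=(m&(g<np.percentile(g[m],50)-35)).astype(np.uint8)
n,l,st,ce=cv2.connectedComponentsWithStats(d); 
for i in range(1,n):
    if st[i,4]>30:
        ys,xs=np.where(l==i); pts=np.c_[xs,ys].astype(np.float32); L=cv2.minAreaRect(pts); print(st[i],ce[i],L)
        b=cv2.boxPoints(L); w=np.array([plane('w3',*q,.050)[:2] for q in b]); print(w, np.linalg.norm(w-np.roll(w,-1,0),axis=1), [np.arctan2(*(w[(k+1)%4]-w[k])[::-1]) for k in range(4)], w.mean(0))
cv2.imwrite('pics/w3c.png',cv2.resize(im[95:170,257:337],(640,600),interpolation=cv2.INTER_CUBIC))
# foot right/left edges at z .03
for r in (20,40,60,80,90): print(r,' '.join('%d'%v for v in g[r,240:362:3]))
E
```

```text
[[[296.5 131.5  28.6]]]
[ 89.  91. 111. 150. 158.]
[278 111  33  44 260] [293.0423 131.8423] ((295.4140930175781, 132.5650177001953), (48.986610412597656, 8.986985206604004), 52.883140563964844)
[[0.5522 0.0484]
 [0.5596 0.0417]
 [0.5222 0.0007]
 [0.5147 0.0074]] [0.01   0.0555 0.0101 0.0555] [np.float64(-0.7370005453922303), np.float64(-2.310737179789338), np.float64(2.413736123599019), np.float64(0.8305264682893696)] [0.5372 0.0246]
20 175 176 182 164 152 148 151 147 146 150 146 148 149 147 149 144 147 149 149 149 149 150 146 151 152 148 150 149 149 154 151 150 142 93 99 96 95 95 101 97 95
40 179 182 180 164 155 149 153 62 120 131 71 29 29 80 148 147 148 153 150 152 149 153 150 151 153 149 149 150 150 153 154 150 150 106 96 99 95 97 175 179 177
60 178 176 176 179 158 152 156 151 151 157 152 151 154 152 152 151 150 154 151 153 148 154 155 150 154 151 150 150 153 153 155 150 150 118 90 103 98 99 120 177 189
80 183 178 185 182 160 152 157 154 152 157 155 151 157 156 152 154 152 155 151 155 151 154 157 149 154 153 149 151 152 152 155 150 149 128 85 99 100 100 148 185 189
90 183 187 180 181 161 153 157 156 155 158 157 153 157 158 152 153 153 157 152 155 153 153 157 149 155 155 151 151 152 153 154 150 147 134 86 97 99 100 121 181 184
```

View pics/w3c.png

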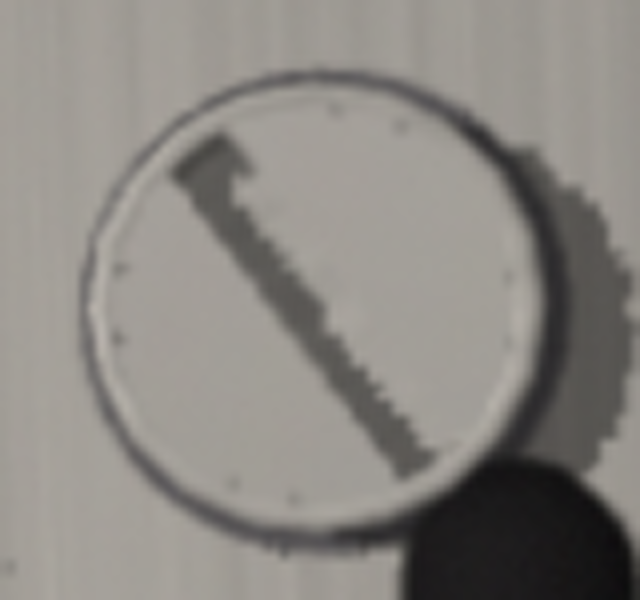

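```bash
python3 - <<'E'
from h import *
np.set_printoptions(precision=4,suppress=True)
f=lambda u,v,z=.052: plane('w3',257+u/8,95+v/8,z)
print('centre',f(316,306)); a,b=f(172,172),f(400,478); print(a,b,'slot yaw',np.arctan2(*(a-b)[1::-1]),np.linalg.norm(a-b))
for c in [(92,308),(545,308),(318,75),(318,540)]: print(f(*c))
for p,q in [((249.5,20),(251.8,95)),((251.8,95),(254.5,175)),((338.5,20),(340.5,90)),((340.5,90),(342.5,175))]:
    P,Q=plane('w3',*p,.03),plane('w3',*q,.03); print(P,Q,'foot yaw',np.arctan2(*(P-Q)[1::-1]))
for p in [(63,71),(126,63),(126,131),(62,138)]: print('base',plane('w3',*p,.014))
for p in [(0,70),(95,87)]: print('arm',plane('w3',*p,.2))
E
```

```text
centre [0.5365 0.023  0.052 ]
[0.5515 0.0464 0.052 ] [0.5149 0.0069 0.052 ] slot yaw 0.823331141266514 0.053805305167465865
[0.5307 0.0538 0.052 ]
[ 0.5422 -0.0082  0.052 ]
[0.5685 0.029  0.052 ]
[0.5042 0.0165 0.052 ]
[0.6664 0.1085 0.03  ] [0.5732 0.0857 0.03  ] foot yaw 0.2400107716195829
[0.5732 0.0857 0.03  ] [0.4794 0.0648 0.03  ] foot yaw 0.21871759521999218
[0.6838 0.0034 0.03  ] [ 0.5975 -0.0157  0.03  ] foot yaw 0.21794825749777738
[ 0.5975 -0.0157  0.03  ] [ 0.4989 -0.0379  0.03  ] foot yaw 0.22127321090946445
base [0.5867 0.3866 0.014 ]
base [0.6005 0.2738 0.014 ]
base [0.5084 0.2545 0.014 ]
base [0.4882 0.3681 0.014 ]
arm [0.564  0.3169 0.2   ]
arm [0.5489 0.1852 0.2   ]
```

The screw centre is at about (0.5365,0.023), slot yaw 0.823 and foot yaw 0.222. That leaves 3.74 rad to go, so the screw stands at about 2.54. I'll start with tool yaw about 3.965 and end near 0.22, which is one stroke within joint 6's range.

Call:
step_arm:
  plan:
    - [[20,10,0,0.12,0],[45,25,0,0.24,0],[65,38,0,0.36,0],[77,44,0,0.48,0],[77,44,0,0.6,0],[77,44,0,0.72,0],[77,44,0,0.84,0],[77,44,0,0.96,0]]

```text
time: 5.47
tool_pos: [0.5365, 0.0225, 0.29]
ee_rot: [-3.141, 0.001, 1.161]
wrist_force: [0.4, 0.6, -1.7]
width: 0.014
```

Call:
step_arm:
  plan:
    - [[0,0,0,0.12,0],[0,0,0,0.24,0],[0,0,0,0.36,0],[0,0,0,0.48,0],[0,0,0,0.6,0],[0,0,0,0.72,0],[0,0,0,0.84,0],[0,0,0,0.96,0]]

```text
time: 6.13
tool_pos: [0.5364, 0.0224, 0.2902]
ee_rot: [-3.141, -0.0, 2.121]
wrist_force: [-0.4, 0.3, -1.3]
width: 0.0136
```

Call:
step_arm:
  plan:
    - [[0,0,0,0.12,0],[0,0,0,0.24,0],[0,0,0,0.36,0],[0,0,0,0.48,0],[0,0,0,0.6,0],[0,0,0,0.72,0],[0,0,0,0.84,0],[0,0,0,0.96,0]]

```text
time: 6.8
tool_pos: [0.5364, 0.0224, 0.2902]
ee_rot: [-3.141, -0.0, 3.081]
wrist_force: [0.7, 0.6, -2.2]
width: 0.0135
```

Call:
step_arm:
  plan:
    - [[0,0,0,0.12,0],[0,0,0,0.24,0],[0,0,0,0.36,0],[0,0,-20,0.48,0],[0,0,-50,0.6,0],[0,0,-80,0.72,0],[0,0,-105,0.84,0],[0,0,-123,0.89,0]]

```text
time: 7.47
tool_pos: [0.535, 0.0225, 0.1641]
ee_rot: [3.138, -0.003, -2.314]
wrist_force: [0.2, -0.2, -1.7]
width: 0.0143
```

Call:
step_arm:
  plan:
    - [[0,0,0,0,0],[0,0,0,0,0],[0,0,0,0,0],[0,0,0,0,0]]

```text
time: 7.8
tool_pos: [0.5375, 0.0233, 0.1698]
ee_rot: [-3.139, 0.003, -2.318]
wrist_force: [-0.0, 0.2, -2.2]
width: 0.0139
```

```bash
python3 - <<'E'
from h import *
np.set_printoptions(precision=4,suppress=True)
snap('scene','sc4');snap('side','sd4'); snap('wrist','w4');o=robot.get_obs();print(o['time'],o['tool_pos'],o['ee_rot'],o['wrist_force'],o['joint_positions'])
a=cv2.imread('pics/scene0.png')
def c(i,P,w,h,W,H):
    x,y=map(int,P); print(x-w//2,y-h//2); return cv2.resize(i[y-h//2:y+h//2,x-w//2:x+w//2],(W,H),interpolation=cv2.INTER_CUBIC)
P=[.5365,.023,.08]
cv2.imwrite('pics/comp4.png',np.hstack([c(cv2.imread(f'pics/{t}.png'),proj(t,P),80,100,400,500) for t in('sc4','sd4')]))
E
```

```text
7.95 [0.537  0.0236 0.1692] [-3.1393  0.0019 -2.3169] [-0.8553  0.2289 -2.1612] [-0.0616  0.0671  1.4639  0.      1.6076 -2.4571]
244 245
330 252
```

View pics/comp4.png

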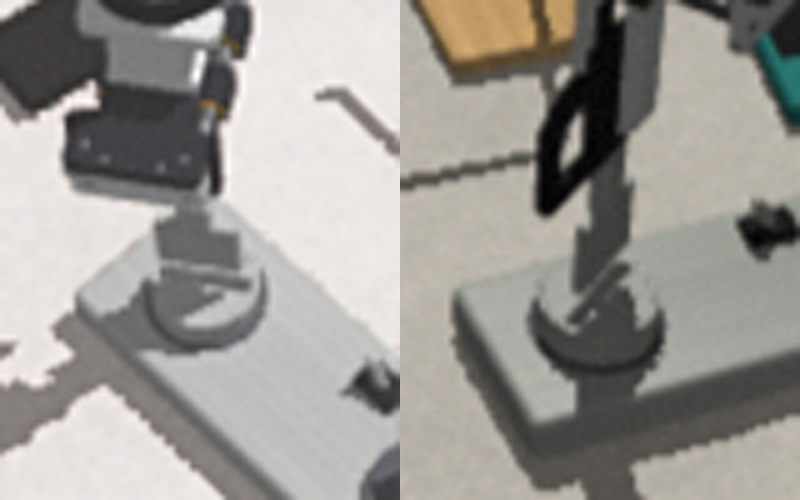

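```bash
python3 - <<'E'
from h import *
np.set_printoptions(precision=2,suppress=True)
d=24e-3*np.array([np.cos(.825),np.sin(.825),0])
for t,o in (('sc4',(244,245)),('sd4',(330,252))):
  f=lambda P:(proj(t,P)-o)*5
  T=np.array([.537,.0236,.0702]); print(t,'tip ends',f(T-d),f(T+d),'slot ends',f([.5365,.023,.052]-d*28/24),f([.5365,.023,.052]+d*28/24),'headrim L/R', [f([.5365+.032*np.cos(a),.023+.032*np.sin(a),.052]) for a in (0,1.57,3.14,-1.57)])
E
```

```text
sc4 tip ends [163.42 252.89] [245.3  265.98] slot ends [157.66 267.31] [252.17 282.48] headrim L/R [array([232.77, 316.43]), array([252.48, 248.96]), array([177.58, 234.23]), array([156.48, 301.25])]
sd4 tip ends [176.1  291.55] [224.04 237.69] slot ends [169.47 323.08] [225.07 260.03] headrim L/R [array([258.67, 284.93]), array([184.59, 248.61]), array([136.23, 297.36]), array([211.19, 335.16])]
```

Blade and slot agree within about 2 mm in both views. I'll descend gently.

Call:
step_arm:
  plan:
    - [[1,0,-5,0,0],[1,0,-9,0,0],[1,0,-13,0,0],[1,0,-16,0,0],[1,0,-18,0,0],[1,0,-20,0,0],[1,0,-21,0,0],[1,0,-21,0,0]]

```text
time: 8.62
tool_pos: [0.537, 0.0238, 0.1461]
ee_rot: [3.141, -0.0, -2.316]
wrist_force: [-0.1, 0.6, -1.8]
width: 0.0141
```

Call:
step_arm:
  plan:
    - [[0,0,-1,0,0],[0,0,-2,0,0],[0,0,-3,0,0],[0,0,-4,0,0],[0,0,-5,0,0],[0,0,-5,0,0],[0,0,-5,0,0]]

```text
time: 9.2
tool_pos: [0.5371, 0.0238, 0.1414]
ee_rot: [3.141, -0.0, -2.316]
wrist_force: [-0.3, 0.7, -2.0]
width: 0.0139
```

```bash
python3 - <<'E'
from h import *
np.set_printoptions(precision=3,suppress=True)
o=robot.get_obs();print(o['tool_pos'],o['wrist_force'],o['wrist_torque'])
E
```

```text
[0.537 0.024 0.141] [-0.255  0.72  -1.999] [ 0.107 -0.11  -0.005]
```

Call:
step_arm:
  plan:
    - [[0,0,-1,0,0],[0,0,-1,-0.05,0],[0,0,-1,-0.1,0],[0,0,-1,-0.15,0],[0,0,-1,-0.2,0],[0,0,-1,-0.25,0],[0,0,-1,-0.3,0],[0,0,-1,-0.35,0]]

```text
time: 9.87
tool_pos: [0.5373, 0.0234, 0.1404]
ee_rot: [-3.141, 0.0, -2.669]
wrist_force: [0.2, -1.5, -1.9]
width: 0.0142
```

```bash
python3 - <<'E'
from h import *
np.set_printoptions(precision=3,suppress=True)
o=robot.get_obs();print(o['tool_pos'],o['wrist_force'],o['wrist_torque'])
E
```

```text
[0.537 0.023 0.14 ] [ 0.238 -1.529 -1.853] [-0.043 -0.268  0.134]
```

Torque is 0.13 N m, which matches the drag, so the screw is turning. Continuing.

Call:
step_arm:
  plan:
    - [[0,0,0,-0.1,0],[0,0,0,-0.2,0],[0,0,0,-0.3,0],[0,0,0,-0.4,0],[0,0,0,-0.5,0],[0,0,0,-0.6,0],[0,0,0,-0.7,0],[0,0,0,-0.8,0]]

```text
time: 10.53
tool_pos: [0.5373, 0.0237, 0.1404]
ee_rot: [3.142, 0.0, 2.812]
wrist_force: [0.3, -0.4, -1.0]
width: 0.0139
```

Call:
step_arm:
  plan:
    - [[0,0,0,-0.1,0],[0,0,0,-0.2,0],[0,0,0,-0.3,0],[0,0,0,-0.4,0],[0,0,0,-0.5,0],[0,0,0,-0.6,0],[0,0,0,-0.7,0],[0,0,0,-0.8,0]]

```text
time: 11.2
tool_pos: [0.5374, 0.024, 0.1404]
ee_rot: [3.141, -0.0, 2.013]
wrist_force: [1.0, 0.7, -2.7]
width: 0.0139
```

```bash
python3 - <<'E'
from h import *
np.set_printoptions(precision=3,suppress=True)
o=robot.get_obs();print(o['tool_pos'],o['ee_rot'],o['wrist_force'],o['wrist_torque'])
E
```

```text
[0.537 0.024 0.14 ] [ 3.141 -0.     2.013] [ 1.001  0.651 -2.664] [ 0.114 -0.34   0.187]
```

Call:
step_arm:
  plan:
    - [[0,0,0,-0.1,0],[0,0,0,-0.2,0],[0,0,0,-0.3,0],[0,0,0,-0.4,0],[0,0,0,-0.5,0],[0,0,0,-0.6,0],[0,0,0,-0.7,0],[0,0,0,-0.8,0]]

```text
time: 11.87
tool_pos: [0.5377, 0.024, 0.1404]
ee_rot: [3.14, -0.001, 1.213]
wrist_force: [1.6, 0.7, -2.8]
width: 0.0134
```

Call:
step_arm:
  plan:
    - [[0,0,0,-0.1,0],[0,0,0,-0.2,0],[0,0,0,-0.3,0],[0,0,0,-0.4,0],[0,0,0,-0.5,0],[0,0,0,-0.6,0],[0,0,0,-0.7,0],[0,0,0,-0.75,0]]

```text
time: 12.53
tool_pos: [0.5379, 0.0239, 0.1405]
ee_rot: [3.141, -0.002, 0.463]
wrist_force: [0.8, 0.2, -3.5]
width: 0.0141
```

```bash
python3 - <<'E'
from h import *
np.set_printoptions(precision=3,suppress=True)
o=robot.get_obs();print(o['tool_pos'],o['ee_rot'],o['wrist_force'],o['wrist_torque'])
E
```

```text
[0.538 0.024 0.14 ] [ 3.141 -0.002  0.463] [ 0.84   0.245 -3.456] [ 0.082 -0.444  0.202]
```

Nearly home. I'll take small steps from here and watch the torque.

Call:
step_arm:
  plan:
    - [[0,0,0,-0.03,0],[0,0,0,-0.06,0],[0,0,0,-0.09,0],[0,0,0,-0.12,0],[0,0,0,-0.15,0],[0,0,0,-0.18,0],[0,0,0,-0.21,0]]

```text
time: 13.12
tool_pos: [0.538, 0.0238, 0.1405]
ee_rot: [3.141, -0.002, 0.256]
wrist_force: [1.4, -0.0, -3.1]
width: 0.0138
```

```bash
python3 - <<'E'
from h import *
np.set_printoptions(precision=3,suppress=True)
o=robot.get_obs();print(o['tool_pos'],o['ee_rot'],o['wrist_force'],o['wrist_torque'])
E
```

```text
[0.538 0.024 0.141] [ 3.141 -0.002  0.256] [ 1.421 -0.015 -3.095] [ 0.005 -0.393  0.128]
```

Call:
step_arm:
  plan:
    - [[0,0,0,-0.02,0],[0,0,0,-0.04,0],[0,0,0,-0.06,0],[0,0,0,-0.07,0]]

```text
time: 13.45
tool_pos: [0.5378, 0.0238, 0.1405]
ee_rot: [3.141, -0.002, 0.186]
wrist_force: [3.0, 0.3, -4.4]
width: 0.014
```

```bash
cat > t.py <<'E'
from h import *
np.set_printoptions(precision=3,suppress=True)
o=robot.get_obs();print(o['tool_pos'],o['ee_rot'],o['wrist_force'],o['wrist_torque'])
E
python3 t.py
```

```text
[0.538 0.024 0.141] [ 3.141 -0.002  0.186] [ 3.025  0.293 -4.436] [-0.013 -1.027  0.137]
```

Call:
step_arm:
  plan:
    - [[0,0,0,-0.02,0],[0,0,0,-0.03,0],[0,0,0,-0.04,0]]

```text
time: 13.7
tool_pos: [0.5377, 0.0237, 0.1407]
ee_rot: [3.141, -0.001, 0.146]
wrist_force: [3.6, -0.1, -3.7]
width: 0.0137
```

```bash
python3 t.py
```

```text
[0.538 0.024 0.141] [ 3.141 -0.001  0.146] [ 3.647 -0.062 -3.686] [ 0.047 -1.142  0.165]
```

Call:
step_arm:
  plan:
    - [[0,0,0,-0.02,0],[0,0,0,-0.03,0],[0,0,0,-0.04,0]]

```text
time: 13.95
tool_pos: [0.5375, 0.0237, 0.1407]
ee_rot: [3.141, -0.001, 0.106]
wrist_force: [4.0, 0.3, -4.1]
width: 0.0139
```

```bash
python3 t.py
```

```text
[0.537 0.024 0.141] [ 3.141 -0.001  0.106] [ 4.     0.273 -4.101] [-0.011 -1.203  0.458]
```

Call:
step_arm:
  plan:
    - [[0,0,0,-0.02,0],[0,0,0,-0.02,0],[0,0,0,-0.02,0]]

```text
time: 14.2
tool_pos: [0.5374, 0.0237, 0.1407]
ee_rot: [3.141, -0.001, 0.087]
wrist_force: [3.9, -0.0, -4.2]
width: 0.014
```

```bash
python3 t.py
```

```text
[0.537 0.024 0.141] [ 3.141 -0.001  0.087] [ 3.945 -0.02  -4.214] [-0.001 -1.275  0.636]
```

The torque rose to 0.64 N m, so the screw is at its stop. I'll back off within the play, lift, and check the slot.

Call:
step_arm:
  plan:
    - [[0,0,0,0.04,0],[0,0,0,0.08,0],[0,0,5,0.09,0],[0,0,12,0.09,0],[0,0,30,0.09,0],[0,0,60,0.09,0],[0,0,95,0.09,0],[0,0,130,0.09,0]]

```text
time: 14.87
tool_pos: [0.5356, 0.0238, 0.2719]
ee_rot: [-3.141, 0.003, 0.175]
wrist_force: [0.8, 0.4, -1.4]
width: 0.0138
```

Call:
step_arm:
  plan:
    - [[-30,0,10,0,0],[-60,0,20,0,0],[-80,0,20,0,0],[-80,0,20,0,0],[-80,0,20,0,0],[-80,0,20,0,0]]

```text
time: 15.37
tool_pos: [0.4571, 0.0237, 0.2907]
ee_rot: [3.142, 0.0, 0.176]
wrist_force: [-0.2, 0.0, -2.2]
width: 0.014
```

```bash
python3 - <<'E'
from h import *
np.set_printoptions(precision=4,suppress=True)
snap('wrist','w5'); exec(open('t.py').read())
im=cv2.imread('pics/w5.png')
x,y=map(int,proj('w5',[.5365,.023,.052])); print(x,y)
cv2.imwrite('pics/w5c.png',np.hstack([cv2.resize(im[max(0,y-40):max(0,y-40)+80,x-40:x+40],(400,400),interpolation=cv2.INTER_CUBIC),cv2.resize(im[0:300,0:300],(400,400))]))
E
```

```text
[0.457 0.024 0.29 ] [-3.141  0.001  0.176] [-0.208  0.734 -2.451] [ 0.03   0.005 -0.036]
335 138
```

View pics/w5c.png

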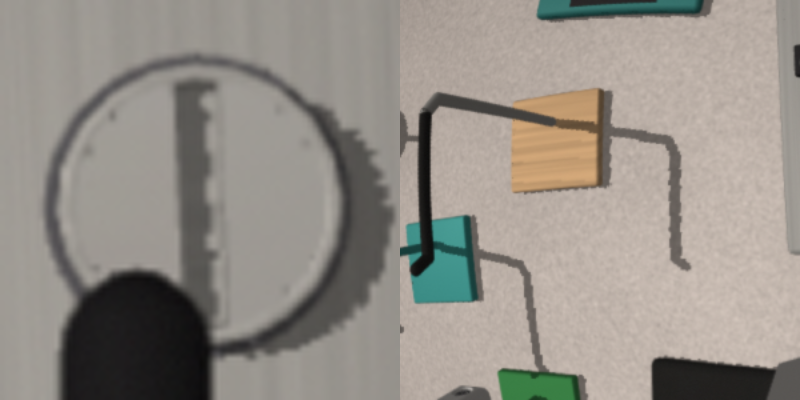

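```bash
python3 - <<'E'
from h import *
np.set_printoptions(precision=4,suppress=True)
f=lambda u,v:plane('w5',335-40+u/5,138-40+v/5,.052)
P,Q=f(175,85),f(183,310); print('slot yaw',np.arctan2(*(P-Q)[1::-1]),P,Q)
im=cv2.imread('pics/w5.png'); g=cv2.cvtColor(im,cv2.COLOR_BGR2GRAY)
q=lambda u,v:((u-400)*.75,v*.75)
for n,p in dict(bend=(432,105),m1=(425,150),m2=(426,200),end=(429,250),low=(432,262),tip=(416,272)).items(): print(n,plane('w5',*q(*p),.2),plane('w5',*q(*p),.219))
# base corners, z .014
for p in [(513,103),(603,88),(603,186),(514,191)]: print('base',plane('w5',*q(*p),.014))
# foot edge
h=lambda t,u,v:(t,u,v)
sc=lambda u,v:('scene0',250+u/2.5,195+v/2.5); sd=lambda u,v:('side0',310+u/2.5,185+(v-300)/2.5); w=lambda u,v:('w5',)+q(u,v)
print('bend3',tri(sc(325,90),sd(120,335),w(431,104)),'low3',tri(sc(262,38),sd(30,345),w(430,258)),'tip3',tri(sc(252,20),sd(21,336),w(415,272)))
E
```

```text
slot yaw 0.21277517682931135 [0.562  0.0337 0.052 ] [0.5125 0.023  0.052 ]
bend [0.5585 0.3199 0.2   ] [0.5561 0.2999 0.219 ]
m1 [0.5266 0.3209 0.2   ] [0.5264 0.3008 0.219 ]
m2 [0.4917 0.3148 0.2   ] [0.494  0.2951 0.219 ]
end [0.4568 0.3091 0.2   ] [0.4616 0.2898 0.219 ]
low [0.4487 0.3056 0.2   ] [0.454  0.2865 0.219 ]
tip [0.439  0.3239 0.2   ] [0.445  0.3036 0.219 ]
base [0.5832 0.3847 0.014 ]
base [0.6014 0.2744 0.014 ]
base [0.5042 0.2568 0.014 ]
base [0.4894 0.3665 0.014 ]
bend3 [0.5608 0.3294 0.1917] low3 [0.4551 0.3137 0.1943] tip3 [0.4448 0.3073 0.215 ]
```

```bash
python3 - <<'E'
from h import *
np.set_printoptions(precision=3,suppress=True)
for n,b,e,t in [('green',(318,203),(323,163),(299,143)),('teal',(383,212),(393,180),(366,153)),('orange',(436,186),(449,150),(428,126))]:
    print(n,plane('scene0',*b,.014),'bend',plane('scene0',*e,.2),'tip',plane('scene0',*t,.215))
print('wood',plane('scene0',*(379,231),.2),plane('scene0',351,204,.215))
print(proj('w5',[.38,.4,.014]))
E
```

```text
green [0.248 0.318 0.014] bend [0.252 0.335 0.2  ] tip [0.147 0.31  0.215]
teal [0.401 0.484 0.014] bend [0.428 0.477 0.2  ] tip [0.3   0.466 0.215]
orange [0.406 0.715 0.014] bend [0.42  0.711 0.2  ] tip [0.306 0.715 0.215]
wood [0.563 0.323 0.2  ] [0.449 0.305 0.215]
[ 64.395 215.182]
```

Call:
step_arm:
  plan:
    - [[-15,25,0,0.12,0],[-30,60,0,0.24,0],[-45,95,0,0.36,0],[-54,130,0,0.48,0],[-54,165,0,0.6,0],[-54,195,0,0.72,0],[-54,220,0,0.84,0],[-54,237,0,0.96,0]]

```text
time: 16.08
tool_pos: [0.403, 0.2634, 0.2893]
ee_rot: [-3.14, 0.001, 1.145]
wrist_force: [-0.3, -0.5, -1.7]
width: 0.0139
```

Call:
step_arm:
  plan:
    - [[0,0,0,0.12,0],[0,0,0,0.24,0],[0,0,0,0.36,0],[0,0,-15,0.48,0],[0,0,-40,0.6,0],[0,0,-70,0.6,0],[0,0,-90,0.6,0],[0,0,-100,0.6,0]]

```text
time: 16.75
tool_pos: [0.4018, 0.26, 0.1859]
ee_rot: [-3.134, 0.002, 1.736]
wrist_force: [-0.7, 0.0, -2.5]
width: 0.0142
```

Call:
step_arm:
  plan:
    - [[0,0,0,0,0],[0,0,0,0,0],[0,0,0,0,0]]

```text
time: 17.0
tool_pos: [0.4042, 0.2612, 0.1921]
ee_rot: [3.139, -0.001, 1.737]
wrist_force: [-0.4, -0.4, -2.0]
width: 0.0141
```

```bash
python3 - <<'E'
from h import *
np.set_printoptions(precision=4,suppress=True)
snap('wrist','w6');snap('side','sd6');snap('scene','sc6'); o=robot.get_obs(); print(o['time'],o['tool_pos'],o['ee_rot'],o['joint_positions'])
out=[]
for t in('sc6','sd6'):
    i=cv2.imread(f'pics/{t}.png'); x,y=map(int,proj(t,[.45,.3,.18])); print(x-50,y-60); out.append(cv2.resize(i[y-60:y+60,x-50:x+50],(400,480),interpolation=cv2.INTER_CUBIC))
    tp=o['tool_pos']; a=o['ee_rot'][2]; eye=tp+np.array([.036*np.cos(a),.036*np.sin(a),.0165]); print('eye',eye,(proj(t,eye)-[x-50,y-60])*4)
cv2.imwrite('pics/c6.png',np.hstack(out))
E
```

```text
17.15 [0.4041 0.2612 0.1923] [ 3.1384 -0.0009  1.7367] [ 0.4559 -0.0668  1.5521 -0.      1.653   0.29  ]
299 152
eye [0.3981 0.2967 0.2088] [158.9837 173.8779]
270 151
eye [0.3981 0.2967 0.2088] [127.4268 213.9678]
```

View pics/c6.png

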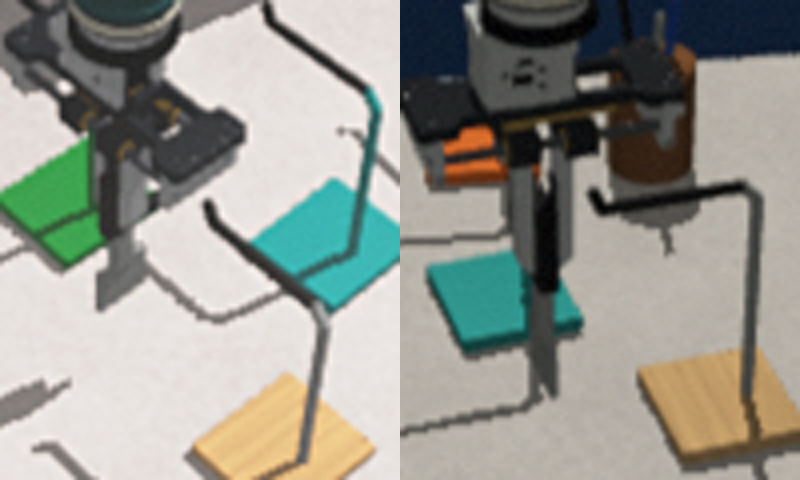

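```bash
python3 - <<'E'
from h import *
np.set_printoptions(precision=4,suppress=True)
m=np.array([.491,.312,.2]);u=np.array([np.cos(.165),np.sin(.165),0])
for t,o in(('sc6',(299,152)),('sd6',(270,151))):
    f=lambda P:(proj(t,P)-o)*4
    print(t,'tip',f(m-.046*u+[0,0,.019]),'low',f(m-.043*u),'bend',f(m+.075*u))
S=lambda u,v:('sc6',299+u/4,152+v/4); D=lambda u,v:('sd6',270+(u-400)/4,151+v/4)
print('tip',tri(S(209,207),D(595,195)),'low',tri(S(222,231),D(604,209)),'bend',tri(S(320,305),D(748,189)))
print('wrist view of arm: tip,low,bend',proj('w6',m-.046*u+[0,0,.019]),proj('w6',m-.043*u),proj('w6',m+.07*u))
im=cv2.imread('pics/w6.png'); cv2.imwrite('pics/w6c.png',im[0:330,300:640])
E
```

```text
sc6 tip [204.7895 201.799 ] low [206.3285 221.1269] bend [322.7748 316.6282]
sd6 tip [194.6449 189.9537] low [198.7205 212.3697] bend [358.3732 184.3978]
tip [0.4465 0.308  0.2123] low [0.4554 0.315  0.1932] bend [0.5566 0.3279 0.1972]
wrist view of arm: tip,low,bend [434.9089 227.6319] [429.3031 219.337 ] [603.396  222.6027]
```

View pics/w6c.png

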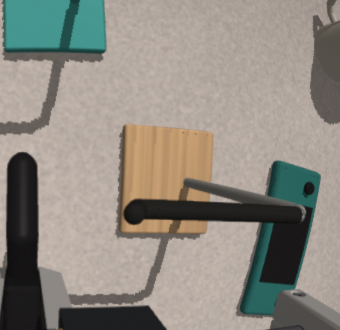

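```bash
python3 - <<'E'
from h import *
np.set_printoptions(precision=4,suppress=True)
d=json.load(open('pics/w6.json')); tp=np.array(d['tool_pos']); a=d['ee_rot'][2]; k=np.array([np.cos(a),np.sin(a),0])
z0=tp[2]-.099
for x,h in((.036,.109),(.066,.125),(.066,.115),(.018,.150)): p=tp+k*x; p[2]=z0+h; print(x,h,p,proj('w6',p))
w=lambda u,v,z=.2:plane('w6',300+u,v,z)
for c in((134,212,.215),(160,211,.2),(230,211,.2),(290,213,.2)): print(w(*c), (w(*c)-tp)@k)
E
```

```text
0.036 0.109 [0.3982 0.2967 0.2021] [323.4583 219.2494]
0.066 0.125 [0.3933 0.3263 0.2181] [323.7601 154.5655]
0.066 0.115 [0.3933 0.3263 0.2081] [323.5975 154.2131]
0.018 0.15 [0.4012 0.279  0.2431] [324.0826 288.4065]
[0.445  0.3106 0.215 ] 0.04194013864932366
[0.4634 0.3118 0.2   ] 0.04009668782941154
[0.5037 0.3194 0.2   ] 0.040965772404524765
[0.5469 0.3267 0.2   ] 0.041040674103601314
```

The wrist view shows the arm 41 mm from the key axis, so I'll shift 4 mm and then slide the eye over the upturned end.

Call:
step_arm:
  plan:
    - [[0,4,0,0,0],[8,5,0,0,0],[22,8,0,0,0],[38,10,0,0,0],[54,13,0,0,0],[70,16,0,0,0],[84,18,0,0,0],[90,19,0,0,0]]

```text
time: 17.82
tool_pos: [0.4952, 0.2799, 0.1902]
ee_rot: [3.141, 0.0, 1.736]
wrist_force: [0.4, 0.2, -2.4]
width: 0.014
```

```bash
python3 t.py
```

```text
[0.495 0.28  0.19 ] [3.141 0.    1.736] [ 0.383  0.187 -2.366] [-0.002 -0.066  0.035]
```

Call:
step_arm:
  plan:
    - [[0,0,-4,0,0],[0,0,-9,0,0],[0,0,-14,0,0],[0,0,-17,0,0],[0,0,-19,0,0],[0,0,-20,0,0],[0,0,-21,0,0]]

```text
time: 18.4
tool_pos: [0.4928, 0.2798, 0.1696]
ee_rot: [3.141, -0.0, 1.737]
wrist_force: [-0.6, 0.2, -1.9]
width: 0.0138
```

```bash
python3 t.py
```

```text
[0.493 0.28  0.17 ] [ 3.141 -0.     1.737] [-0.579  0.169 -1.889] [ 0.001 -0.075  0.022]
```

Call:
step_arm:
  plan:
    - [[0,0,-1,0,0],[0,0,-2,0,0],[0,0,-2,0,0]]

```text
time: 18.65
tool_pos: [0.4931, 0.2797, 0.1675]
ee_rot: [3.141, 0.0, 1.737]
wrist_force: [-0.2, 0.6, -1.7]
width: 0.0138
```

```bash
python3 t.py
```

```text
[0.493 0.28  0.167] [3.141 0.    1.737] [-0.235  0.563 -1.719] [-0.089 -0.082 -0.006]
```

Call:
step_arm:
  plan:
    - [[0,0,-1,0,0],[0,0,-2,0,0],[0,0,-2,0,0]]

```text
time: 18.9
tool_pos: [0.4934, 0.2799, 0.1664]
ee_rot: [3.14, -0.0, 1.737]
wrist_force: [-2.2, -0.3, 1.1]
width: 0.0139
```

```bash
python3 - <<'E'
from h import *
exec(open('t.py').read())
snap('side','sd7');snap('scene','sc7')
out=[]
for t in('sc7','sd7'):
    i=cv2.imread(f'pics/{t}.png'); x,y=map(int,proj(t,[.49,.31,.17])); out.append(cv2.resize(i[y-60:y+60,x-50:x+50],(400,480),interpolation=cv2.INTER_CUBIC))
cv2.imwrite('pics/c7.png',np.hstack(out))
E
```

```text
[0.493 0.28  0.166] [ 3.14  -0.     1.737] [-2.213 -0.327  1.053] [0.027 0.034 0.026]
```

View pics/c7.png

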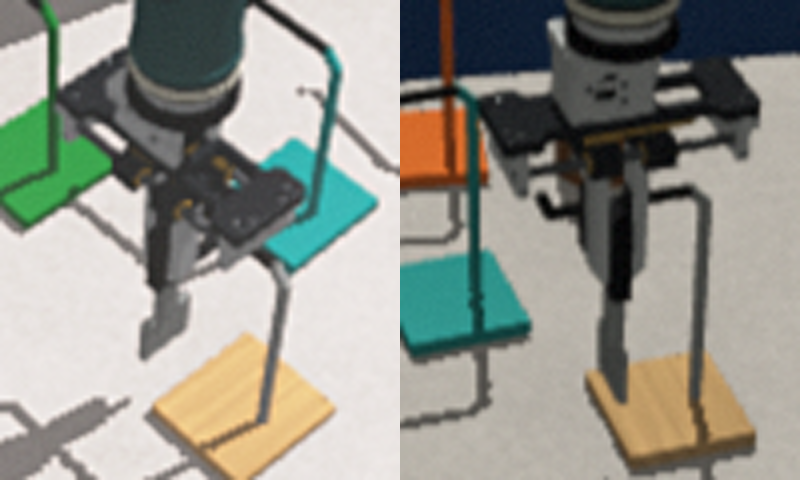

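The wrist z force rose by about 3 N, so the key's roof rests on the arm, which passes through the eye. Releasing.

Call:
step_arm:
  plan:
    - [[0,0,0,0,60],[0,0,0,0,60],[0,0,0,0,60],[0,0,0,0,60],[0,0,0,0,60],[0,0,0,0,60],[0,0,0,0,60],[0,0,0,0,60]]

```text
time: 19.67
tool_pos: [0.4931, 0.2797, 0.1654]
ee_rot: [-3.142, 0.0, 1.737]
wrist_force: [-0.0, 0.4, -1.2]
width: 0.056
```

Call:
step_arm:
  plan:
    - [[0,0,15,0,70],[0,0,35,0,70],[0,0,60,0,70],[0,0,90,0,70],[0,0,120,0,70],[0,0,150,0,70],[0,0,160,0,70],[0,0,160,0,70]]

```text
time: 20.33
tool_pos: [0.4942, 0.2802, 0.3292]
ee_rot: [3.134, -0.002, 1.737]
wrist_force: [-1.1, 0.5, -0.1]
width: 0.0659
```

Call:
step_arm:
  plan:
    - [[0,-30,0,0,70],[0,-60,0,0,70],[0,-90,0,0,70],[0,-120,0,0,70],[0,-120,0,0,70],[0,-120,0,0,70],[0,-120,0,0,70],[0,-120,0,0,70]]

```text
time: 21.0
tool_pos: [0.4929, 0.1606, 0.3242]
ee_rot: [-3.14, -0.0, 1.738]
wrist_force: [0.5, 0.9, 0.2]
width: 0.0657
```

```bash
python3 - <<'E'
from h import *
exec(open('t.py').read())
snap('side','sd8');snap('scene','sc8')
out=[]
for t in('sc8','sd8'):
    i=cv2.imread(f'pics/{t}.png'); x,y=map(int,proj(t,[.49,.31,.15])); out.append(cv2.resize(i[y-60:y+60,x-50:x+50],(400,480),interpolation=cv2.INTER_CUBIC))
cv2.imwrite('pics/c8.png',np.hstack(out))
E
```

```text
[0.493 0.161 0.324] [-3.14  -0.     1.738] [0.45  0.949 0.171] [-0.018 -0.171  0.006]
```

The picture limit is reached, so I'll check numerically by differencing against the start images around the hook.

```bash
python3 - <<'E'
from h import *
np.set_printoptions(precision=3,suppress=True)
robot_t=robot.get_obs()['time']
snap('side','sd9'); snap('scene','sc9')
for t,b in(('sd8','side0'),('sd9','side0'),('sc9','scene0')):
    A,B=cv2.imread(f'pics/{t}.png'),cv2.imread(f'pics/{b}.png')
    m=((cv2.absdiff(A,B).max(2)>40)).astype(np.uint8)
    x,y=map(int,proj(t,[.49,.315,.15])); w=np.zeros_like(m); w[y-50:y+50,x-40:x+40]=1
    n,l,st,ce=cv2.connectedComponentsWithStats(m*w)
    print(t,(x,y),[(s.tolist(),c.round(0).tolist()) for s,c in zip(st[1:],ce[1:]) if s[4]>25])
    for h,z in(('arm',.2),('tip~',.07)): print(h,proj(t,[.49,.316,z]))
    if t!='sd8':
        for r in range(y-50,y+50,3): print(''.join('#' if q else '.' for q in (m)[r,x-40:x+40]))
E
```

```text
sd8 (333, 215) [([328, 165, 9, 35, 182], [331.0, 183.0]), ([357, 165, 10, 29, 221], [361.0, 178.0]), ([327, 203, 15, 44, 390], [334.0, 221.0])]
arm [333.802 200.759]
tip~ [332.997 238.047]
sd9 (333, 215) [([326, 165, 9, 36, 191], [331.0, 183.0]), ([357, 165, 10, 28, 217], [361.0, 178.0]), ([325, 203, 16, 38, 358], [332.0, 219.0]), ([327, 257, 6, 8, 30], [329.0, 261.0])]
arm [333.802 200.759]
tip~ [332.997 238.047]
........................#####.......#####.#......................########.......
..........................###.......###..........................#########......
.....................................#.###.......................########.......
...................................#######.......................########.......
...................................######........................########.......
...................................######........................########.......
...................................######.......................#########.......
...................................######.......................########........
..................................
[... 4357 characters left out ...]
.....###............................................
............................######..............................................
........................######..................................................
..................######........................................................
.........###########............................................................
.....##########.................................................................
###########.....................................................................
..#####.........................................................................
#...............................................................................
```

Both views show the key hanging at the arm's middle and well above the desk. I'll let the sway settle, compare once more, then hand in.

Call:
step_arm:
  plan:
    - [[0,-10,0,0,70],[0,-10,0,0,70],[0,-10,0,0,70],[0,-10,0,0,70],[0,-10,0,0,70],[0,-10,0,0,70],[0,-10,0,0,70],[0,-10,0,0,70]]

```text
time: 21.87
tool_pos: [0.4931, 0.1498, 0.3255]
ee_rot: [3.141, -0.0, 1.737]
wrist_force: [-0.6, 0.3, -0.4]
width: 0.0659
```

Call:
step_arm:
  plan:
    - [[0,0,0,0,70],[0,0,0,0,70],[0,0,0,0,70],[0,0,0,0,70],[0,0,0,0,70],[0,0,0,0,70],[0,0,0,0,70],[0,0,0,0,70]]

```text
time: 22.53
tool_pos: [0.4932, 0.1497, 0.3255]
ee_rot: [3.141, 0.0, 1.737]
wrist_force: [0.0, 0.2, 0.6]
width: 0.0663
```

```bash
python3 - <<'E'
from h import *
exec(open('t.py').read()); snap('scene','sc10')
m=(cv2.absdiff(cv2.imread('pics/sc10.png'),cv2.imread('pics/scene0.png')).max(2)>40).astype(np.uint8)
s=m[200:255,335:385]; n,l,st,ce=cv2.connectedComponentsWithStats(s); print([x.tolist() for x in st[1:] if x[4]>25])
A,B=cv2.imread('pics/sc10.png'),cv2.imread('pics/scene0.png')
d=cv2.absdiff(A,B).max(2)
print('cart/jar/console change',[(d[y0:y1,x0:x1]>40).mean().round(3) for x0,y0,x1,y1 in((140,340,175,370),(180,395,225,440),(366,288,427,336))])
print(robot.close_job())
E
```

```text
[0.493 0.15  0.326] [3.141 0.    1.737] [0.014 0.217 0.592] [-0.051 -0.119 -0.01 ]
[[24, 6, 14, 12, 88], [11, 14, 28, 24, 311], [12, 49, 10, 6, 29]]
cart/jar/console change [np.float64(0.121), np.float64(0.0), np.float64(0.0)]
the job is handed in; nothing more can be done
None
```

I turned the clamp screw fully home with the key, hung the key by its eye on the wooden stand's hook, and handed the job in at about 22.6 s; no verdict was reported.

- **Screw:** it turned about 3.7 rad clockwise to a clear stop. Wrist torque there rose to 0.64 N m, against about 0.15–0.2 N m of drag while turning. Afterwards the slot measured yaw 0.213 against 0.222 for the lamp's foot, which is home within measurement error.
- **Key:** as I lowered it, the wrist force rose by about 3 N when the hook took the weight. After release, image differences in both fixed views put the key at the middle of the arm, well above the desk. Two scene images about 1.5 s apart showed it hardly moving.
- **Robot:** it was clear of everything, with the gripper open and raised.
- **Other objects:** jar and console pixels are unchanged from the start. The cartridge area shows a 12% pixel change. I think that is the shadow of the key that is no longer there, but I did not check it separately.

I had used all 12 pictures before the release, so the final hang was checked from numbers only, not by eye.

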